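# Find the over-thick dish cover by its heft and hold it up for inspection

### The job

One of the three clay dish covers on the ware board was cast too thick, so it weighs about half as much again as the other two, though it looks the same: find it by lifting the covers by their handles. Finish while holding that heavy cover up above the ware board, level and still, with its rim at least 10 cm clear of the board; do not put it down or let go. Any other cover you lifted must be set back gently, upright and where it stood on the board, and nothing else may be disturbed.

Things in the scene. Friction and masses are not known exactly. Their poses are not given: they have to be found in the camera images.
- ware_board: fixed plywood board 280 (x) x 520 (y) x 18 mm lying on the table, carrying the covers in a row along its y; origin: centre of its underside, z up.
- cover_a: one of three identical-looking clay dish covers, mouth down on the ware board: off-white hollow box 130 x 85 mm, 50 mm high, dark strap handle on top. Origin: centre of its open underside (rim plane); x along the 130 mm side and the handle, z up; centre of mass on the vertical centre line. Exactly one of the three is too thick (0.53 to 0.64 kg), the others weigh 0.32 to 0.40 kg.
- cover_a_handle (a point): centre of cover_a's handle bar, 80 mm above the rim plane: the bar is 14 mm wide (y), 14 mm high, 80 mm long (x), carried by a post at each end (56 mm free between the posts) with 23 mm free height under the bar. Grasp it from above with the fingers closing along the cover's y.
- cover_b: one of three identical-looking clay dish covers, mouth down on the ware board: off-white hollow box 130 x 85 mm, 50 mm high, dark strap handle on top. Origin: centre of its open underside (rim plane); x along the 130 mm side and the handle, z up; centre of mass on the vertical centre line. Exactly one of the three is too thick (0.53 to 0.64 kg), the others weigh 0.32 to 0.40 kg.
- cover_b_handle (a point): centre of cover_b's handle bar, 80 mm above the rim plane: the bar is 14 mm wide (y), 14 mm high, 80 mm long (x), carried by a post at each end (56 mm free between the posts) with 23 mm free height under the bar. Grasp it from above with the fingers closing along the cover's y.
- cover_c: one of three identical-looking clay dish covers, mouth down on the ware board: off-white hollow box 130 x 85 mm, 50 mm high, dark strap handle on top. Origin: centre of its open underside (rim plane); x along the 130 mm side and the handle, z up; centre of mass on the vertical centre line. Exactly one of the three is too thick (0.53 to 0.64 kg), the others weigh 0.32 to 0.40 kg.
- cover_c_handle (a point): centre of cover_c's handle bar, 80 mm above the rim plane: the bar is 14 mm wide (y), 14 mm high, 80 mm long (x), carried by a post at each end (56 mm free between the posts) with 23 mm free height under the bar. Grasp it from above with the fingers closing along the cover's y.
- tag_1: loose clay disc, 32 mm across, 9 mm thick, on the board's near margin (bystander; origin: underside centre, as for all bystanders)
- tag_2: another such clay disc on the near margin (bystander)
- pinch_dish: small clay dish, 40 mm across, 18 mm high, on the board's far margin (bystander)
- mug: clay mug, 80 mm across, 90 mm high, on the table to the left (bystander)
- bowl: white bowl, 130 mm across, 55 mm high, on the table to the left (bystander)
- glaze_jar: closed grey jar, 66 mm across, 85 mm high, on the table to the right (bystander)
- loop_tool: clay loop tool, wooden handle and wire loop, 110 mm long, lying on the table to the left (bystander; origin: its middle)
- rib: thin dark wooden shaping rib, 90 x 45 x 6 mm, on the table to the right (bystander)
Things that resemble listed ones, but are neither listed nor needed, are in the scene too. What is shaped like the cover_b but orange is not meant. What is shaped like the cover_c but red is not meant.

How it is judged:
By the outcome, as a careful person would: the job done as asked, in the order asked, and still so for the second after the job is handed in, while the arm keeps its last pose, push and grip.
It also fails if it takes over 54 s, if anything falls off the work surface, if the arm or the gripper's body presses on something with over 40 N, if the wrist force passes 120 N, or if a joint passes its speed limit or range.

### The arm

A 7-joint arm with a two-finger parallel gripper is mounted at the origin on the work surface. World frame = base frame: x ahead of the robot, y to its left, z up, the work surface at z = 0. Lengths are in mm, angles in rad, forces in N, time in s.
With the tool pointing down it reaches from about 425 to 950 mm from the base axis. Payload 4.7 kg.
Tool frame: the origin (TCP) lies midway between the tips of the shut fingers; the grasp point (between the pads) lies 19 mm behind it; z points along the fingers, y is the direction in which the jaws open and shut (so a half turn about z gives the same grasp; the last joint's range is limited). The gripper opens to 85 mm and grips with 20 to 120 N. Pads are 22 mm wide; open, the fingers measure 114 mm over their backs; the gripper's body (76 mm by 85 mm) begins 54 mm behind the grasp point. The pads swing forward as they close: fully open they stand 13 mm farther back than shut.
Start: joints at [1.168, 0.469, -0.049, 1.532, 0.024, 1.141, -0.082], TCP at [246.527, -628.389, 231.335] pointing down, gripper open.
Joint ranges: [-2.59, 2.59], [-0.33, 1.99], [-1.39, 1.29], [0.1, 2.45], [-1.04, 4.18], [0.21, 1.99], [-2.66, 2.66]. Speed limits (rad/s): [2.57, 2.57, 3.14, 3.14, 3.14, 3.14, 3.14].

### API

Orientations are given as [roll, pitch, yaw] about the fixed x, y, z axes, in that order (R = Rz(yaw) Ry(pitch) Rx(roll)).
In Python, from bench import r gives the robot as it stands.
- The arm moves only by the tool play_rows, never from a script. Its argument "targets" is a list of rows, each an object with "linear": the shift along the tool's x, y, z in units of 300 mm (1.0 is 300 mm), a list of three; "delta_rot": the turn, a rotation vector about the tool's x, y, z in units of 45 degrees (1.0 is 45 degrees), a list of three; "hand": the closure, from 0 (fully open) to 1 (shut). A call has 1 to 12 rows; each row is the pose to reach, as a shift and turn from the pose measured when the call began, along the tool's axes at that moment; what a row does not reach only later rows make up. A row lasts 1/10 s, in which the tool goes at most 50 mm and 8.59 degrees, less where a joint would pass 70% of its speed; a pose out of reach is approached as far as the arm can. A call with a number of a shift or a turn outside -1 to 1 is refused whole. A call with a gripper value outside its range is refused whole. The fingers move at their own pace and stop on an object; "squeeze" is the grip in N (left out, the last holds). Time passes only in rows, so rows that repeat a pose let the fingers close. It gives the time, the measured TCP pose, the force and the opening at its end, in the units of the state.
- r.state(): the state, without advancing time (a new reading comes with each control period).
- r.snapshot(name): name is "scene" or "top"; returns the picture (400x640x3 uint8, red, green, blue); there is no depth.
- r.camera_model(name): a dict with "camera_matrix" (3x3 intrinsics, pixels), "R" (3x3) and "t" (3): a world point X has camera coordinates R X + t. Camera axes: x right, y down, z forward; pixel columns grow to the right and rows downward; lengths in mm; the calibration is good to about 2 mm. A picture is of the moment at which its call begins. camera_model takes no time and is no camera call.
- r.sign_off(): hands the job in, once; it reports no verdict.
The state is a dict: "clock": time; "joint_pos": joint angles; "joint_vel": joint speeds; "joint_torque": joint torques, N m; "ee_pos": TCP position; "orientation": TCP orientation; "wrist_force": force on the tool from outside, world axes, zero at the start; "moment": the same for the moment, N m; "width": finger opening in mm.
Only numpy, scipy, OpenCV 4.12 (cv2) and the standard library are available. Lean on these libraries where they do the work, as an engineer would, in place of code of your own. Each camera call takes 0.05 s, during which the arm holds its last target.

## Working session

There is one attempt and no reset: what is moved stays moved. The work goes in short steps, Python scripts to look and compute and a tool call to move; the robot and the scene stay as the last step left them, time stands still between calls to the robot, and variables do not carry over. Pictures are saved under pics/ and viewed, and the job is handed in when it is done.

Besides the shell and the picture viewer there is one more tool, called by a JSON object that holds its "name" and its "arguments". play_rows: Moves the arm, as the interface text tells. Its arguments: {"type":"object","properties":{"targets":{"type":"array"},"squeeze":{"type":"number"}},"required":["targets"]}

```bash
mkdir -p pics; ls
python3 - <<'E'
from bench import r
import cv2,json
print(r.state())
for n in ("scene","top"):
    im=r.snapshot(n); cv2.imwrite(f"pics/{n}0.png",im[:,:,::-1]); print(n,r.camera_model(n))
E
```

```text
pics
{'clock': 0.0, 'joint_pos': array([ 1.16811483,  0.46949637, -0.04858439,  1.53370767,  0.02411077,
        1.14097338, -0.08230103]), 'joint_vel': array([-0.00129195,  0.00127705,  0.00032082, -0.00211286,  0.00155084,
       -0.00024796,  0.00122435]), 'joint_torque': array([-4.86865902e-04, -5.10305429e+01, -4.63885849e-02, -2.37711078e+01,
        1.07309158e-02,  7.62330252e-03,  4.01780812e-05]), 'ee_pos': array([ 246.2564863 , -627.84896595,  230.21853187]), 'orientation': array([-3.13959580e+00,  8.71043979e-05,  3.73807569e-01]), 'wrist_force': array([ 0.33546675, -0.07452253,  0.16306915]), 'moment': array([ 0.00852305,  0.02934813, -0.01354239]), 'width': 85.53228284423182}
scene {'camera_matrix': array([[401.26629944,   0.        , 316.47481348],
       [  0.        , 401.26629944, 199.46497108],
       [  0.        ,   0.        ,   1.        ]]), 'R': array([[ 0.36034501,  0.9327321 , -0.01273947],
       [ 0.70077143, -0.27969448, -0.65627006],
       [-0.61568732,  0.22755619, -0.75441852]]), 't': array([-191.68652697, -268.09554604, 1581.00883878])}
top {'camera_matrix': array([[387.09405916,   0.        , 318.28437574],
       [  0.        , 387.09405916, 201.4424292 ],
       [  0.        ,   0.        ,   1.        ]]), 'R': array([[-0.00788704, -0.99983233,  0.01652616],
       [-0.99714771,  0.00662316, -0.0751837 ],
       [ 0.07506163, -0.017072  , -0.99703275]]), 't': array([  27.01703718,  485.95752398, 1080.24718917])}
```

View pics/scene0.png

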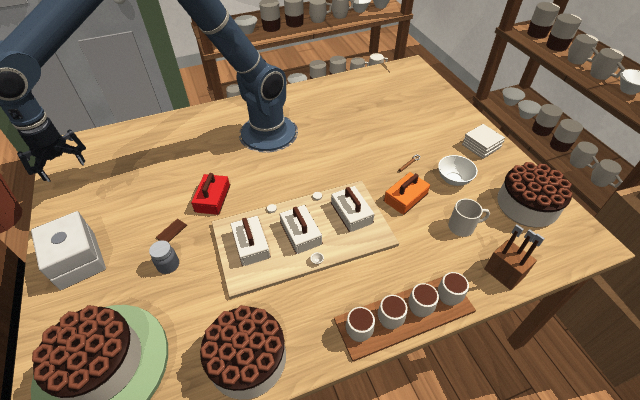

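View pics/top0.png

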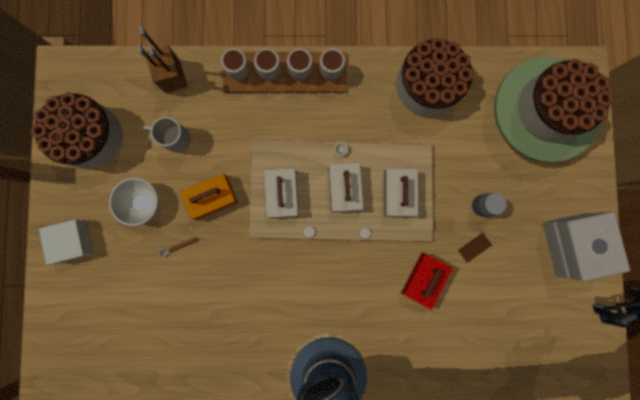

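The top view shows three off-white covers on the board, at about (281,193), (346,187) and (402,192). The orange one at (209,197) and the red one at (429,281) stand off the board and are lookalikes. In the scene view the covers are at about (249,240), (300,228) and (352,207). I'll enlarge both views to confirm and measure.

```bash
cat > h.py <<'E'
import numpy as np, cv2
from bench import r
def cam(n):
    m=r.camera_model(n); return m["camera_matrix"],m["R"],m["t"]
def ray(n,uv):
    K,R,t=cam(n); d=R.T@np.linalg.inv(K)@np.array([uv[0],uv[1],1.]); return -R.T@t,d/np.linalg.norm(d)
def onplane(n,uv,z):
    c,d=ray(n,uv); return c+d*(z-c[2])/d[2]
def tri(uv1,uv2,a="scene",b="top"):
    P=[]
    for n in(a,b):
        K,R,t=cam(n);P.append(K@np.c_[R,t])
    X=cv2.triangulatePoints(P[0],P[1],np.float64(uv1).reshape(2,1),np.float64(uv2).reshape(2,1)).ravel()
    return X[:3]/X[3]
def proj(n,X):
    K,R,t=cam(n); p=K@(R@np.asarray(X,float)+t); return p[:2]/p[2]
E
python3 - <<'E'
import cv2,numpy as np
t=cv2.imread("pics/top0.png")[130:250,240:440]; s=cv2.imread("pics/scene0.png")[170:300,205:405]
cv2.imwrite("pics/crop_top.png",cv2.resize(t,None,fx=4,fy=4,interpolation=cv2.INTER_CUBIC))
cv2.imwrite("pics/crop_scene.png",cv2.resize(s,None,fx=4,fy=4,interpolation=cv2.INTER_CUBIC))
E
```

```text
(no output)
```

View pics/crop_top.png

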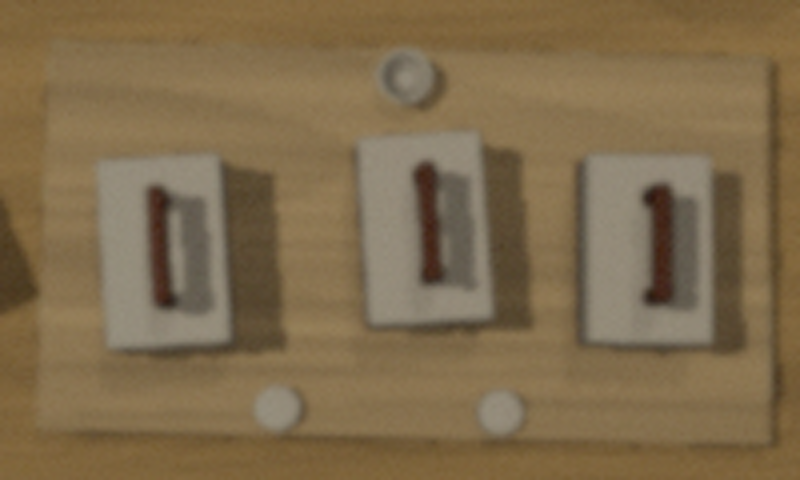

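View pics/crop_scene.png

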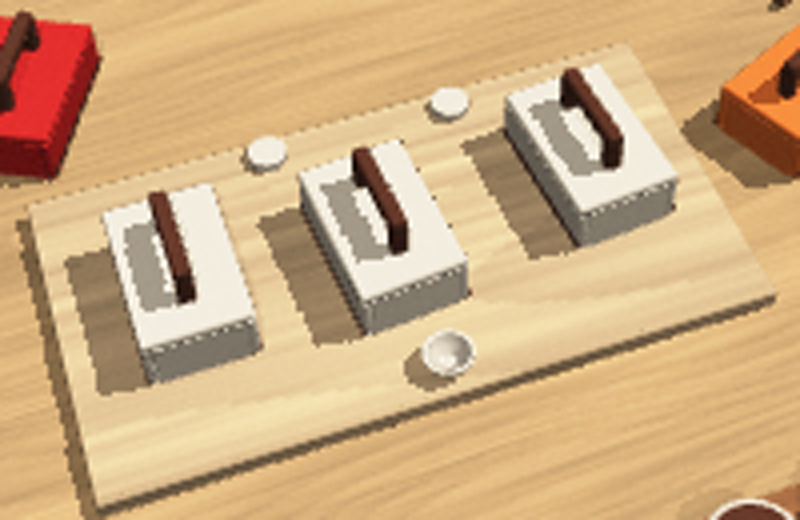

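The crops confirm it: the three off-white covers are on the board, and the orange and red ones are off it. Next I'll get the face corners and handle bars from masks and triangulate them.

```bash
cat > meas.py <<'E'
from h import *
S=cv2.imread("pics/scene0.png").astype(int);T=cv2.imread("pics/top0.png").astype(int)
def comps(mask,amin):
    n,l,st,c=cv2.connectedComponentsWithStats(mask.astype(np.uint8)*255,connectivity=8)
    return [(l==i,st[i],c[i]) for i in range(1,n) if st[i][4]>=amin]
def dark(I): return (I[...,2]<140)&(I[...,2]>I[...,1]*1.5)&(I[...,2]>35)
def roi(I,m,x0,x1,y0,y1):
    o=np.zeros(m.shape,bool);o[y0:y1,x0:x1]=m[y0:y1,x0:x1];return o
dt=roi(T,dark(T),262,425,160,220);ds=roi(S,dark(S),228,385,180,255)
for n,m in(("top",dt),("scene",ds)):
    for k,st,c in comps(m,20):
        ys,xs=np.nonzero(k); rc=cv2.minAreaRect(np.c_[xs,ys].astype(np.float32))
        print(n,"bar",st,c.round(1),[np.round(v,1) for v in rc])
# white faces
wt=roi(T,(T.max(2)-T.min(2)<40)&(T.min(2)>105),255,425,155,222)
ws=roi(S,(S.min(2)>195),228,385,180,275)
for n,m in(("top",wt),("scene",ws)):
    for k,st,c in comps(m,200):
        ys,xs=np.nonzero(k); h=cv2.convexHull(np.c_[xs,ys].astype(np.float32)); 
        q=cv2.approxPolyN(h,4) if hasattr(cv2,'approxPolyN') else h
        print(n,"face",st,q.reshape(-1,2).tolist())
E
python3 meas.py
```

```text
top bar [345 172   5  28  72] [346.8 185.2] [array([346.6, 185.5]), array([27.1,  3. ]), np.float64(85.9)]
top bar [402 177   5  28  88] [404.9 190.5] [array([404. , 190.5]), array([27.,  4.]), np.float64(90.0)]
top bar [278 178   4  28  69] [279.4 191.5] [array([279.4, 191.5]), array([27.1,  2.5]), np.float64(87.1)]
scene bar [346 187  14  25 121] [352.9 198.1] [array([352.5, 199. ]), array([26.1,  7.5]), np.float64(56.3)]
scene bar [293 207  14  26 124] [299.9 218.9] [array([299.8, 219.4]), array([27.2,  6.1]), np.float64(62.1)]
scene bar [243 218  11  27 120] [247.7 231. ] [array([247.7, 230.9]), array([27.5,  4.7]), np.float64(72.6)]
top face [330 163  33  48 914] [[362.0863037109375, 208.20811462402344], [332.2227478027344, 210.3412322998047], [329.1452331542969, 164.1784210205078], [358.80889892578125, 162.32444763183594]]
top face [264 169  33  48 889] [[266.4895324707031, 216.32217407226562], [263.7698974609375, 170.08786010742188], [293.5971374511719, 167.9573516845703], [296.677734375, 214.16586303710938]]
top face [387 169  31  46 927] [[417.1282043457031, 214.0], [387.0, 214.0], [387.0, 169.0], [415.974365234375, 169.0]]
scene face [332 186  42  36 439] [[350.33331298828125, 222.0], [331.3809509277344, 193.57142639160156], [354.2500305175781, 185.5], [373.6732482910156, 213.24752807617188]]
scene face [280 205  42  40 549] [[321.22344970703125, 234.3910675048828], [295.5799865722656, 244.16000366210938], [279.9615478515625, 212.92308044433594], [303.9677429199219, 204.19354248046875]]
scene face [231 216  38  41 642] [[239.9736785888672, 256.40789794921875], [230.39622497558594, 222.8867950439453], [256.77099609375, 215.3511505126953], [268.2659606933594, 247.9202117919922]]
```

```bash
cat > m2.py <<'E'
from h import *
top={'L':[(263.77,170.09),(293.6,167.96),(296.68,214.17),(266.49,216.32)],
'M':[(329.15,164.18),(358.81,162.32),(362.09,208.2),(332.2,210.3)],
'R':[(387,169),(416,169),(417.1,214),(387,214)]}   # order +x+y,+x-y,-x-y,-x+y
sc={'L':[(373.7,213.2),(350.3,222),(331.4,193.6),(354.25,185.5)],
'M':[(321.2,234.4),(295.6,244.2),(280,212.9),(304,204.2)],
'R':[(268.3,247.9),(240,256.4),(230.4,222.9),(256.8,215.35)]}
for k in 'LMR':
    X=np.array([tri(np.add(a,.3),np.add(b,.3)) for a,b in zip(sc[k],top[k])])
    e=(X[0]-X[3])+(X[1]-X[2])
    print(k,'face mean',X.mean(0).round(1),'z',X[:,2].round(0),'yaw deg',np.degrees(np.arctan2(e[1],e[0])).round(2),
     'len',np.linalg.norm(e/2).round(1),'wid',np.linalg.norm(((X[0]-X[1])+(X[3]-X[2]))/2).round(1))
    Y=np.array([onplane('top',b,68) for b in top[k]]);e=(Y[0]-Y[3])+(Y[1]-Y[2])
    print('   top plane68',Y.mean(0).round(1),'yaw',np.degrees(np.arctan2(e[1],e[0])).round(2))
    Y=np.array([onplane('scene',b,68) for b in sc[k]]);e=(Y[0]-Y[3])+(Y[1]-Y[2])
    print('   scene plane68',Y.mean(0).round(1),'yaw',np.degrees(np.arctan2(e[1],e[0])).round(2))
bt={'L':(279.4,191.5),'M':(346.7,185.4),'R':(404.3,190.5)}
bs={'L':(352.7,198.7),'M':(299.85,219.2),'R':(247.7,231)}
for k in 'LMR': print(k,'bar',tri(bs[k],bt[k]).round(1), onplane('top',bt[k],102)[:2].round(1),onplane('scene',bs[k],98)[:2].round(1))
# bar ends from top view rect: axis yaw
for k,(c,l,a) in {'L':(bt['L'],27.1,87.1),'M':(bt['M'],27.1,85.9),'R':(bt['R'],27,90)}.items():
    a=np.radians(a);d=np.array([np.cos(a),np.sin(a)])*l/2
    p,q=[onplane('top',np.array(c)+s*d,100) for s in(-1,1)]
    e=p-q; print(k,'bar yaw',np.degrees(np.arctan2(e[1],e[0])).round(2),np.linalg.norm(e).round(1))
# board corners
for uv in [(251,141),(433,144.5),(433,240.5),(249.5,237.5)]: print('board',onplane('top',uv,18).round(1))
E
python3 m2.py
```

```text
L face mean [509.  128.6  61.3] z [61. 62. 61. 61.] yaw deg 3.54 len 126.9 wid 81.8
   top plane68 [508.6 127.5  68. ] yaw 3.54
   scene plane68 [513.  126.9  68. ] yaw 3.51
M face mean [524.1 -49.7  61.9] z [62. 62. 62. 62.] yaw deg 3.12 len 126.9 wid 81.2
   top plane68 [523.6 -50.2  68. ] yaw 3.16
   scene plane68 [527.9 -49.9  68. ] yaw 3.05
R face mean [ 508.8 -203.7   61.6] z [60. 60. 64. 63.] yaw deg -0.9 len 124.4 wid 81.6
   top plane68 [ 508.3 -203.3   68. ] yaw -0.68
   scene plane68 [ 513.1 -202.9   68. ] yaw -0.8
L bar [508.8 128.8  83.4] [506.6 126.6] [520.3 123.4]
M bar [524.3 -50.2  84.1] [521.7 -50.2] [535.5 -51.8]
R bar [ 509.6 -204.6   84.5] [ 507.2 -202. ] [ 520.8 -203.9]
L bar yaw 2.86 71.5
M bar yaw 3.31 71.8
R bar yaw -1.41 71.7
board [661.  214.8  18. ]
board [ 648.6 -308.7   18. ]
board [ 373.2 -300.3   18. ]
board [385.8 217.6  18. ]
```

```bash
cat > m3.py <<'E'
from h import *
S=cv2.imread("pics/scene0.png");T=cv2.imread("pics/top0.png")
# board corners: refine by eye from enlarged crops
bs=[(205+775/4,170+297/4),(205+97/4,170+505/4),(205+28/4,170+207/4),(205+625/4,170+45/4)]
bt=[(240+50/4,130+43/4),(240+772/4,130+58/4),(240+772/4,130+443/4),(240+38/4,130+430/4)]
for a,b in zip(bs,bt): print('board corner',tri(a,b).round(1))
# tags, dish
for n,a,b in [('tagL',(205+450/4,170+103/4),(240+278/4,130+407/4)),('tagR',(205+267/4,170+154/4),(240+501/4,130+412/4)),('dish',(205+449/4,170+348/4),(240+407/4,130+76/4))]:
    print(n,tri(a,b).round(1))
# overlay of bar models at L,M,R
for n,I,o in(("scene",S,(205,170)),("top",T,(240,130))):
    J=cv2.resize(I[o[1]:o[1]+130,o[0]:o[0]+200],None,fx=4,fy=4,interpolation=cv2.INTER_CUBIC)
    for x,y,yaw in((509,128,3.4),(524,-50,3.2),(509,-203.5,-.9)):
        c,s=np.cos(np.radians(yaw)),np.sin(np.radians(yaw))
        for z,a,w in((105,40,7),(68,65,42.5)):
            pts=[]
            for i,j in((1,1),(1,-1),(-1,-1),(-1,1)):
                X=[x+c*a*i-s*w*j,y+s*a*i+c*w*j,z]; pts.append(((proj(n,X)+.5-o)*4))
            cv2.polylines(J,[np.int32(np.round(pts))],True,(0,255,0),1)
    cv2.imwrite(f"pics/ov_{n}.png",J)
E
python3 m3.py
```

```text
board corner [665.7 214.3   3.6]
board corner [ 650.9 -306.3   13.3]
board corner [ 373.5 -298.7   10.6]
board corner [386.2 221.    5.6]
tagL [401.6  51.5  17.1]
tagR [ 396.8 -106.    16. ]
dish [634.6 -40.4  33.7]
```

```bash
python3 -c "
import cv2,numpy as np
cv2.imwrite('pics/ov.png',cv2.resize(np.vstack([cv2.imread('pics/ov_scene.png')[:,:],cv2.imread('pics/ov_top.png')[:,:]]),None,fx=.57,fy=.57,interpolation=cv2.INTER_AREA))"
```

```text
(no output)
```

View pics/ov_scene.png

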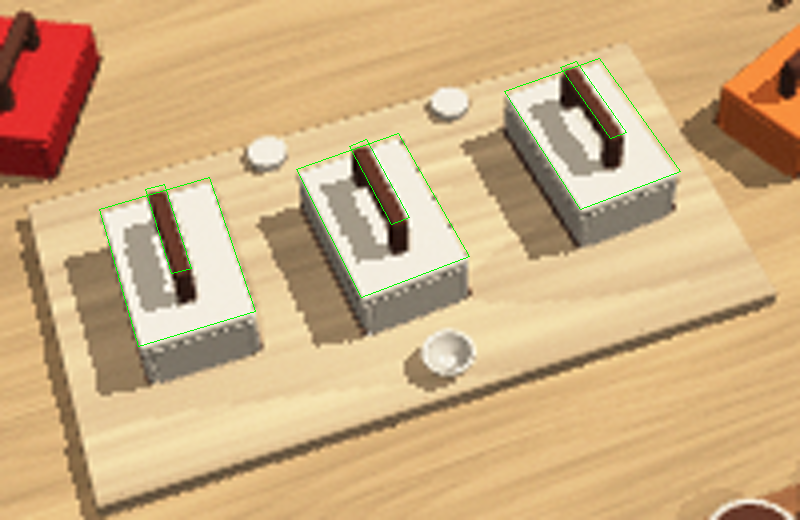

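View pics/ov_top.png

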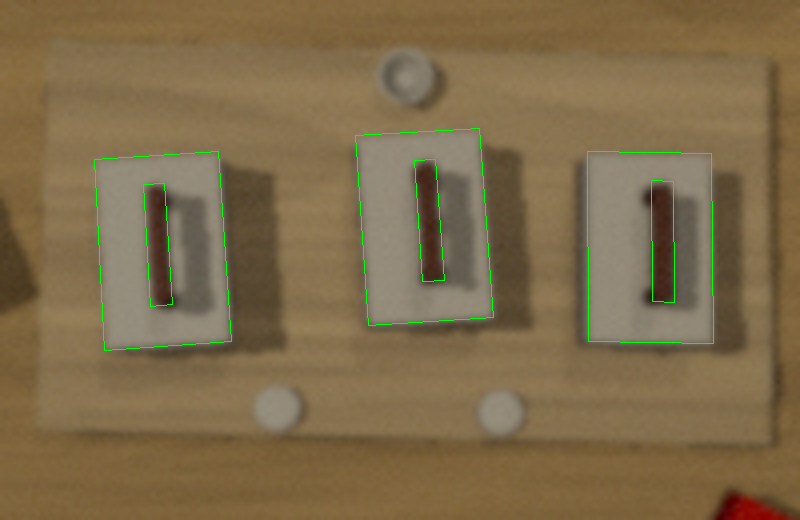

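The overlay matches both views to about 4 mm. The two-view heights read 7–10 mm low on the board and the cover faces alike, which is a calibration bias. The heights relative to the board agree with the text, so the bar centre is at z ≈ 98. I'll start with the right-hand cover R, which is nearest.

```bash
cat > plan.py <<'E'
import sys,numpy as np
from scipy.spatial.transform import Rotation as Ro
from bench import r
def plan(x,y,z,yawdeg):
    s=r.state(); R0=Ro.from_euler('xyz',s['orientation']); R1=Ro.from_euler('xyz',[np.pi,0,np.radians(yawdeg)])
    d=R0.inv().apply(np.array([x,y,z])-s['ee_pos'])/300; w=(R0.inv()*R1).as_rotvec()/np.radians(45)
    return d.round(4),w.round(4),s
if __name__=="__main__":
    for a in sys.argv[1:]:
        d,w,s=plan(*map(float,a.split(',')))
        print('lin',d.tolist(),'rot',w.tolist(),'rows>=',np.ceil(max(np.linalg.norm(d)*6,np.linalg.norm(w)*45/8.59)))
    print('t',s['clock'].__round__(2),s['ee_pos'].round(1),np.degrees(s['orientation']).round(2),'F',s['wrist_force'].round(2),'M',s['moment'].round(3),'w',round(s['width'],1))
E
python3 plan.py 380,-415,230,10 510,-203.5,200,-0.9
```

```text
lin [0.674, -0.4979, 0.002] rot [-0.0022, 0.0003, 0.2538] rows>= 6.0
lin [1.3349, -0.9958, 0.1029] rot [-0.0022, 0.0005, 0.496] rows>= 11.0
t 0.1 [ 246.3 -627.9  230.4] [-179.9     0.     21.42] F [-0.13 -0.78 -1.01] M [ 0.041  0.052 -0.012] w 85.7
```

{"name": "play_rows", "arguments": {"targets": [{"linear": [0.67,-0.5,0],"delta_rot": [0,0,0.25],"hand": 0},{"linear": [0.67,-0.5,0],"delta_rot": [0,0,0.25],"hand": 0},{"linear": [0.67,-0.5,0],"delta_rot": [0,0,0.25],"hand": 0},{"linear": [0.67,-0.5,0],"delta_rot": [0,0,0.25],"hand": 0},{"linear": [0.67,-0.5,0],"delta_rot": [0,0,0.25],"hand": 0},{"linear": [0.67,-0.5,0],"delta_rot": [0,0,0.25],"hand": 0}], "squeeze": 60}}

```text
clock: 0.7
ee_pos: [383.7, -407.3, 230.5]
orientation: [-3.136, -0.002, 0.19]
wrist_force: [-0.5, 0.0, 0.1]
width: 85.1
```

```bash
python3 plan.py 510,-203.5,180,-0.9
```

```text
lin [0.5412, -0.5866, 0.1726] rot [-0.007, -0.0022, 0.2621] rows>= 5.0
t 0.7 [ 383.7 -407.3  230.5] [-1.797e+02 -1.300e-01  1.089e+01] F [-0.54  0.02  0.1 ] M [ 0.015  0.001 -0.02 ] w 85.1
```

{"name": "play_rows", "arguments": {"targets": [{"linear": [0.54,-0.585,0.17],"delta_rot": [0,0,0.262],"hand": 0},{"linear": [0.54,-0.585,0.17],"delta_rot": [0,0,0.262],"hand": 0},{"linear": [0.54,-0.585,0.17],"delta_rot": [0,0,0.262],"hand": 0},{"linear": [0.54,-0.585,0.17],"delta_rot": [0,0,0.262],"hand": 0},{"linear": [0.54,-0.585,0.17],"delta_rot": [0,0,0.262],"hand": 0},{"linear": [0.54,-0.585,0.17],"delta_rot": [0,0,0.262],"hand": 0},{"linear": [0.54,-0.585,0.17],"delta_rot": [0,0,0.262],"hand": 0},{"linear": [0.54,-0.585,0.17],"delta_rot": [0,0,0.262],"hand": 0}]}}

```text
clock: 1.5
ee_pos: [508.9, -205.6, 180.6]
orientation: [-3.137, -0.0, -0.018]
wrist_force: [-0.4, -0.4, 0.5]
width: 85.4
```

```bash
python3 - <<'E'
from h import *
I=r.snapshot("scene")[:,:,::-1];T=r.snapshot("top")[:,:,::-1]
a=cv2.resize(I[140:300,180:420],None,fx=3.2,fy=3.2,interpolation=cv2.INTER_CUBIC)
cv2.imwrite("pics/pre1.png",a); cv2.imwrite("pics/pre1t.png",cv2.resize(T[120:260,310:470],None,fx=4,fy=4,interpolation=cv2.INTER_CUBIC))
E
python3 plan.py 510,-203.5,81,-0.9
```

```text
lin [0.0035, -0.0079, 0.3331] rot [-0.006, -0.0012, -0.0044] rows>= 2.0
t 1.6 [ 508.8 -206.3  180.9] [-1.7973e+02 -5.0000e-02 -1.1000e+00] F [ 0.54  0.19 -0.35] M [ 0.049  0.059 -0.014] w 85.6
```

View pics/pre1.png

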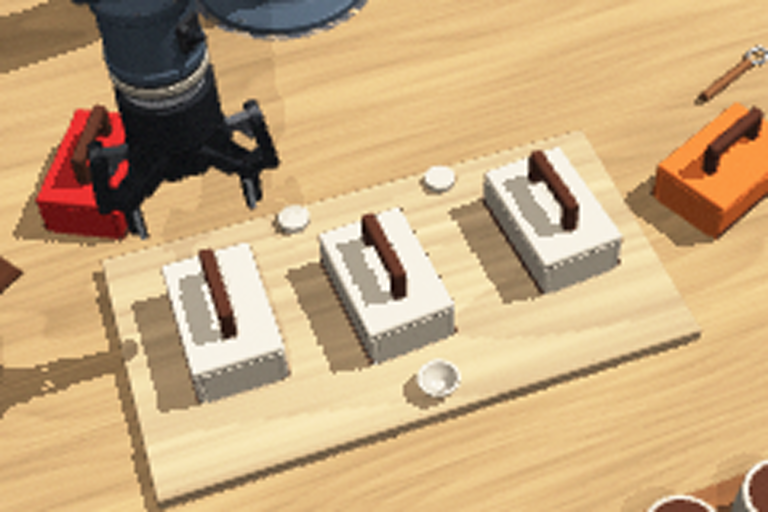

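View pics/pre1t.png

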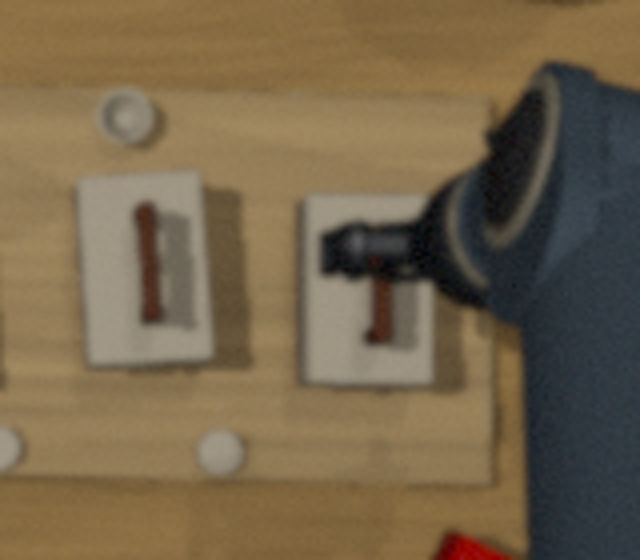

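Run:
```python
from h import *
for y in(-254,-206,-158): print(proj('scene',(509,y,194)).round(1),proj('top',(509,y,194)).round(1))
a=tri((241.6,208.7),(241,208)) if 0 else None
for uv in((224.4,213.4),(258.8,204)): print(onplane('scene',uv,194).round(1))
```

```text
[223.  211.7] [435.  185.7]
[240.7 206.5] [415.1 185.8]
[258.  201.5] [395.1 185.9]
[ 516.2 -251.9  194. ]
[ 518.4 -158.5  194. ]
```

The fingers straddle handle R. Against the robot's own position the scene camera reads about 6 mm long in x, and the top camera is accurate. Descending now.

{"name": "play_rows", "arguments": {"targets": [{"linear": [0.003,-0.009,0.1],"delta_rot": [-0.006,0,0],"hand": 0},{"linear": [0.003,-0.009,0.2],"delta_rot": [-0.006,0,0],"hand": 0},{"linear": [0.003,-0.009,0.27],"delta_rot": [-0.006,0,0],"hand": 0},{"linear": [0.003,-0.009,0.31],"delta_rot": [-0.006,0,0],"hand": 0},{"linear": [0.003,-0.009,0.33],"delta_rot": [-0.006,0,0],"hand": 0},{"linear": [0.003,-0.009,0.333],"delta_rot": [-0.006,0,0],"hand": 0},{"linear": [0.003,-0.009,0.333],"delta_rot": [-0.006,0,0],"hand": 0},{"linear": [0.003,-0.009,0.333],"delta_rot": [-0.006,0,0],"hand": 0}]}}

```text
clock: 2.4
ee_pos: [510.6, -203.5, 82.1]
orientation: [3.141, -0.003, -0.019]
wrist_force: [0.3, -0.3, 0.0]
width: 85.4
```

```bash
python3 - <<'E'
from h import *
I=r.snapshot("scene")[:,:,::-1];T=r.snapshot("top")[:,:,::-1]
cv2.imwrite("pics/at1.png",np.hstack([cv2.resize(I[190:290,200:300],None,fx=4,fy=4,interpolation=cv2.INTER_CUBIC),cv2.resize(T[140:240,360:460],None,fx=4,fy=4,interpolation=cv2.INTER_CUBIC)]))
E
python3 plan.py 510,-203.5,80,-0.9
```

```text
lin [-0.0014, 0.0006, 0.0063] rot [0.0007, -0.0032, -0.0044] rows>= 1.0
t 2.5 [ 510.4 -203.3   81.9] [ 1.7997e+02 -1.4000e-01 -1.1000e+00] F [ 0.66 -0.49 -0.57] M [0.031 0.025 0.015] w 85.5
```

View pics/at1.png

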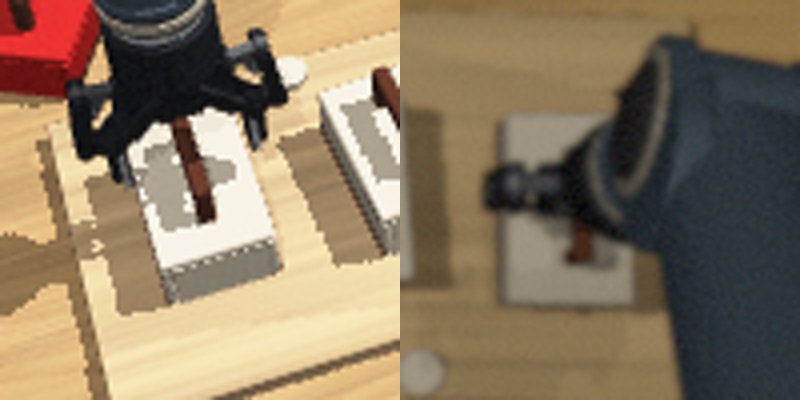

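The fingers stand on either side of the bar, clear of the cover's top. Closing.

{"name": "play_rows", "arguments": {"targets": [{"linear": [0,0,0.006],"delta_rot": [0,0,0],"hand": 0.4},{"linear": [0,0,0.006],"delta_rot": [0,0,0],"hand": 0.7},{"linear": [0,0,0.006],"delta_rot": [0,0,0],"hand": 1},{"linear": [0,0,0.006],"delta_rot": [0,0,0],"hand": 1},{"linear": [0,0,0.006],"delta_rot": [0,0,0],"hand": 1},{"linear": [0,0,0.006],"delta_rot": [0,0,0],"hand": 1},{"linear": [0,0,0.006],"delta_rot": [0,0,0],"hand": 1},{"linear": [0,0,0.006],"delta_rot": [0,0,0],"hand": 1}], "squeeze": 60}}

```text
clock: 3.3
ee_pos: [510.5, -203.6, 80.1]
orientation: [3.141, -0.003, -0.019]
wrist_force: [-0.2, -1.2, 0.1]
width: 12.8
```

```bash
python3 - <<'E'
from h import *
F=[]
for i in range(8):
    r.snapshot("top"); s=r.state(); F.append(np.r_[s['wrist_force'],s['moment']])
print(np.mean(F,0).round(3),np.std(F,0).round(2),s['width'])
E
python3 plan.py 510,-203.5,80,-0.9
```

```text
[-0.063 -1.549  0.376 -0.266  0.005  0.035] [0.36 0.43 0.32 0.04 0.02 0.03] 13.061224250035938
lin [-0.0016, -0.0002, 0.0006] rot [0.0011, -0.0034, -0.0046] rows>= 1.0
t 3.7 [ 510.5 -203.6   80.2] [ 1.7995e+02 -1.6000e-01 -1.1100e+00] F [-0.07 -1.91  0.36] M [-0.326 -0.033  0.013] w 13.1
```

{"name": "play_rows", "arguments": {"targets": [{"linear": [0,0,-0.01],"delta_rot": [0,0,0],"hand": 1},{"linear": [0,0,-0.025],"delta_rot": [0,0,0],"hand": 1},{"linear": [0,0,-0.045],"delta_rot": [0,0,0],"hand": 1},{"linear": [0,0,-0.07],"delta_rot": [0,0,0],"hand": 1},{"linear": [0,0,-0.095],"delta_rot": [0,0,0],"hand": 1},{"linear": [0,0,-0.115],"delta_rot": [0,0,0],"hand": 1},{"linear": [0,0,-0.13],"delta_rot": [0,0,0],"hand": 1},{"linear": [0,0,-0.133],"delta_rot": [0,0,0],"hand": 1},{"linear": [0,0,-0.133],"delta_rot": [0,0,0],"hand": 1},{"linear": [0,0,-0.133],"delta_rot": [0,0,0],"hand": 1},{"linear": [0,0,-0.133],"delta_rot": [0,0,0],"hand": 1}]}}

```text
clock: 4.8
ee_pos: [510.1, -203.4, 119.7]
orientation: [3.141, -0.002, -0.019]
wrist_force: [0.3, 0.2, -3.3]
width: 13.1
```

```bash
cat > weigh.py <<'E'
from h import *
import sys
F=[]
for i in range(14):
    I=r.snapshot("scene"); s=r.state(); F.append(np.r_[s['wrist_force'],s['moment']])
print(np.mean(F,0).round(3),np.std(F,0).round(2),'kg',(-np.mean(F,0)[2]/9.81).round(3),s['width'],s['joint_torque'].round(2))
cv2.imwrite(sys.argv[1],cv2.resize(I[140:300,180:420,::-1],None,fx=3.2,fy=3.2,interpolation=cv2.INTER_CUBIC))
E
python3 weigh.py pics/lift1.png; python3 plan.py 510,-203.5,80,-0.9
```

```text
[-0.015 -0.074 -3.565 -0.013 -0.007 -0.004] [0.5  0.63 0.44 0.03 0.03 0.02] kg 0.363 12.838980975421602 [-0.000e+00 -4.405e+01 -1.260e+00 -2.014e+01  1.000e-02 -1.000e-02
 -0.000e+00]
lin [-0.0016, -0.0002, 0.1336] rot [0.0011, -0.0034, -0.0046] rows>= 1.0
t 5.5 [ 510.4 -203.5  120.1] [ 1.7995e+02 -1.5000e-01 -1.1100e+00] F [ 0.51 -0.9  -3.14] M [-0.047 -0.038  0.016] w 12.8
```

View pics/lift1.png

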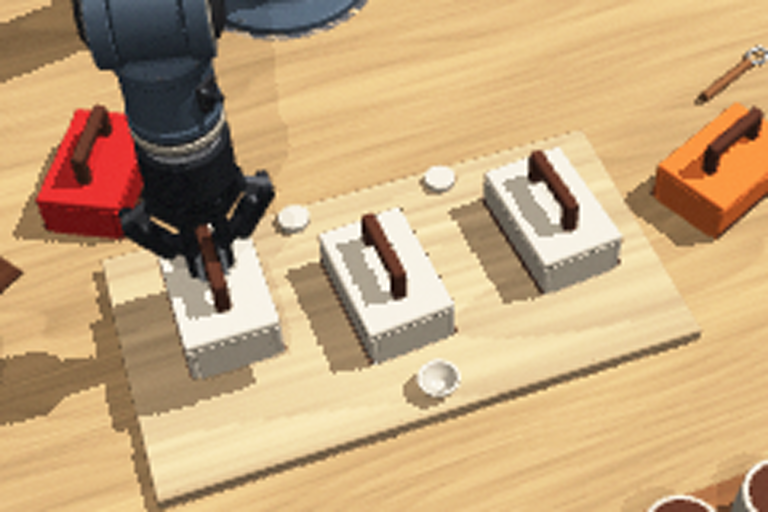

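Cover R weighs 0.36 kg, so it's a normal one. Setting it back slowly.

{"name": "play_rows", "arguments": {"targets": [{"linear": [0,0,0.02],"delta_rot": [0,0,0],"hand": 1},{"linear": [0,0,0.045],"delta_rot": [0,0,0],"hand": 1},{"linear": [0,0,0.07],"delta_rot": [0,0,0],"hand": 1},{"linear": [0,0,0.09],"delta_rot": [0,0,0],"hand": 1},{"linear": [0,0,0.105],"delta_rot": [0,0,0],"hand": 1},{"linear": [0,0,0.114],"delta_rot": [0,0,0],"hand": 1},{"linear": [0,0,0.12],"delta_rot": [0,0,0],"hand": 1},{"linear": [0,0,0.124],"delta_rot": [0,0,0],"hand": 1},{"linear": [0,0,0.127],"delta_rot": [0,0,0],"hand": 1},{"linear": [0,0,0.13],"delta_rot": [0,0,0],"hand": 1},{"linear": [0,0,0.132],"delta_rot": [0,0,0],"hand": 1},{"linear": [0,0,0.133],"delta_rot": [0,0,0],"hand": 1}]}}

```text
clock: 6.7
ee_pos: [510.5, -203.6, 80.2]
orientation: [3.141, -0.003, -0.019]
wrist_force: [-0.0, -0.6, -2.6]
width: 12.8
```

```bash
python3 weigh.py pics/down1.png; python3 plan.py 510,-203.5,80,-0.9
```

```text
[ 0.01  -0.392 -3.127 -0.015  0.013  0.015] [0.63 0.63 0.62 0.03 0.03 0.03] kg 0.319 12.879314930728416 [-1.100e-01 -4.509e+01 -1.410e+00 -1.819e+01 -2.000e-02 -2.000e-02
 -0.000e+00]
lin [-0.0018, -0.0004, 0.0009] rot [0.0012, -0.0036, -0.0047] rows>= 1.0
t 7.4 [ 510.5 -203.6   80.3] [ 1.7995e+02 -1.6000e-01 -1.1100e+00] F [-0.34 -0.33 -2.6 ] M [-0.066  0.021  0.038] w 12.9
```

It's only just touching, so I'll go 0.5 mm lower, open, then rise.

{"name": "play_rows", "arguments": {"targets": [{"linear": [0,0,0.001],"delta_rot": [0,0,0],"hand": 1},{"linear": [0,0,0.002],"delta_rot": [0,0,0],"hand": 1},{"linear": [0,0,0.0025],"delta_rot": [0,0,0],"hand": 1},{"linear": [0,0,0.0025],"delta_rot": [0,0,0],"hand": 1}]}}

```text
clock: 7.8
ee_pos: [510.5, -203.9, 80.0]
orientation: [3.14, -0.003, -0.02]
wrist_force: [-2.2, -0.5, 4.9]
width: 12.9
```

{"name": "play_rows", "arguments": {"targets": [{"linear": [0,0,0],"delta_rot": [0,0,0],"hand": 0.7},{"linear": [0,0,0],"delta_rot": [0,0,0],"hand": 0.5},{"linear": [0,0,0],"delta_rot": [0,0,0],"hand": 0.2},{"linear": [0,0,0],"delta_rot": [0,0,0],"hand": 0},{"linear": [0,0,0],"delta_rot": [0,0,0],"hand": 0},{"linear": [0,0,0],"delta_rot": [0,0,0],"hand": 0},{"linear": [0,0,-0.1],"delta_rot": [0,0,0],"hand": 0},{"linear": [0,0,-0.2],"delta_rot": [0,0,0],"hand": 0},{"linear": [0,0,-0.3],"delta_rot": [0,0,0],"hand": 0},{"linear": [0,0,-0.33],"delta_rot": [0,0,0],"hand": 0}]}}

```text
clock: 8.8
ee_pos: [512.1, -204.3, 182.3]
orientation: [3.138, -0.009, -0.02]
wrist_force: [0.2, -0.3, -0.5]
width: 85.2
```

```bash
python3 plan.py 525,-50,180,3.2
```

```text
lin [0.0328, -0.515, 0.0063] rot [0.0045, -0.0109, -0.0962] rows>= 4.0
t 8.8 [ 512.1 -204.3  182.3] [179.81  -0.5   -1.13] F [ 0.22 -0.3  -0.46] M [ 0.007  0.011 -0.033] w 85.2
```

{"name": "play_rows", "arguments": {"targets": [{"linear": [0.03,-0.515,0.006],"delta_rot": [0.004,-0.01,-0.096],"hand": 0},{"linear": [0.03,-0.515,0.006],"delta_rot": [0.004,-0.01,-0.096],"hand": 0},{"linear": [0.03,-0.515,0.006],"delta_rot": [0.004,-0.01,-0.096],"hand": 0},{"linear": [0.03,-0.515,0.006],"delta_rot": [0.004,-0.01,-0.096],"hand": 0},{"linear": [0.03,-0.515,0.006],"delta_rot": [0.004,-0.01,-0.096],"hand": 0},{"linear": [0.03,-0.515,0.006],"delta_rot": [0.004,-0.01,-0.096],"hand": 0}]}}

```text
clock: 9.4
ee_pos: [523.7, -51.4, 179.4]
orientation: [3.14, 0.001, 0.054]
wrist_force: [0.2, -1.0, -0.4]
width: 85.3
```

```bash
python3 - <<'E'
from h import *
I=r.snapshot("scene")[:,:,::-1];T=r.snapshot("top")[:,:,::-1]
cv2.imwrite("pics/s_b.png",I);cv2.imwrite("pics/t_b.png",T)
a=cv2.resize(I[150:280,205:365],None,fx=2.5,fy=2.5,interpolation=cv2.INTER_CUBIC);b=cv2.resize(T[140:270,300:460],None,fx=2.5,fy=2.5,interpolation=cv2.INTER_CUBIC)
cv2.imwrite("pics/b.png",np.hstack([a,b]))
S0=cv2.imread("pics/scene0.png").astype(int);S=I.astype(int);T0=cv2.imread("pics/top0.png").astype(int);T=T.astype(int)
def face(J,thr,x0,x1,y0,y1):
    m=np.zeros(J.shape[:2],np.uint8);m[y0:y1,x0:x1]=((J.min(2)>thr)&(J.max(2)-J.min(2)<40))[y0:y1,x0:x1]
    n,l,st,c=cv2.connectedComponentsWithStats(m); i=1+np.argmax(st[1:,4]); ys,xs=np.nonzero(l==i)
    return cv2.approxPolyN(cv2.convexHull(np.c_[xs,ys].astype(np.float32)),4).reshape(-1,2).round(1).tolist()
for J in(S0,S): print(face(J,195,228,275,205,275))
for J in(T0,T): print(face(J,105,380,425,155,222))
E
python3 plan.py 525,-50,80,3.2
```

```text
[[240.0, 256.3999938964844], [230.39999389648438, 222.89999389648438], [256.79998779296875, 215.39999389648438], [268.29998779296875, 247.89999389648438]]
[[240.1999969482422, 256.5], [236.6999969482422, 246.1999969482422], [262.29998779296875, 232.10000610351562], [268.29998779296875, 248.10000610351562]]
[[417.1000061035156, 214.0], [387.0, 214.0], [387.0, 169.0], [416.0, 169.0]]
[[417.0, 183.60000610351562], [405.0, 174.0], [405.0, 167.8000030517578], [417.0, 169.10000610351562]]
lin [0.0045, -0.0069, 0.332] rot [0.0013, 0.0004, -0.0044] rows>= 2.0
t 9.5 [523.8 -52.  179.6] [1.7994e+02 2.0000e-02 3.0000e+00] F [ 0.29 -0.86  0.56] M [ 0.009 -0.009 -0.004] w 85.7
```

View pics/b.png

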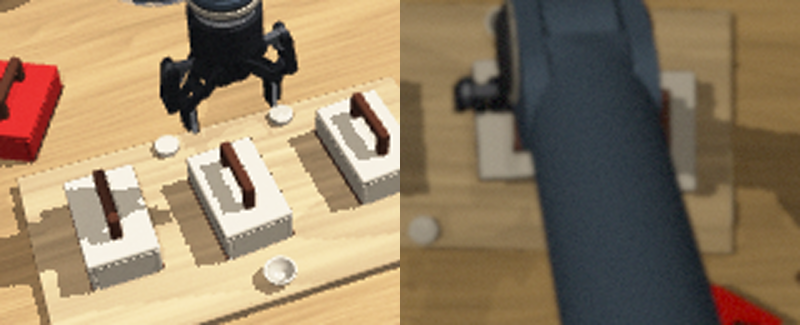

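Cover R is upright, and its visible corners are within 0.2 px of where they started. The gripper is over the middle cover M, so I'll descend and close.

{"name": "play_rows", "arguments": {"targets": [{"linear": [0.004,-0.007,0.1],"delta_rot": [0.001,0,-0.004],"hand": 0},{"linear": [0.004,-0.007,0.2],"delta_rot": [0.001,0,-0.004],"hand": 0},{"linear": [0.004,-0.007,0.27],"delta_rot": [0.001,0,-0.004],"hand": 0},{"linear": [0.004,-0.007,0.31],"delta_rot": [0.001,0,-0.004],"hand": 0},{"linear": [0.004,-0.007,0.33],"delta_rot": [0.001,0,-0.004],"hand": 0},{"linear": [0.004,-0.007,0.332],"delta_rot": [0.001,0,-0.004],"hand": 0},{"linear": [0.004,-0.007,0.332],"delta_rot": [0.001,0,-0.004],"hand": 0},{"linear": [0.004,-0.007,0.332],"delta_rot": [0.001,0,-0.004],"hand": 0}]}}

```text
clock: 10.3
ee_pos: [525.7, -50.0, 81.0]
orientation: [3.141, -0.002, 0.055]
wrist_force: [0.3, -0.9, 0.8]
width: 85.3
```

```bash
python3 - <<'E'
from h import *
I=r.snapshot("scene")[:,:,::-1]
cv2.imwrite("pics/at2.png",cv2.resize(I[150:280,225:385],None,fx=4,fy=4,interpolation=cv2.INTER_CUBIC))
E
python3 plan.py 525,-50,80,3.2
```

```text
lin [-0.0019, -0.0002, 0.0032] rot [0.0007, -0.0022, -0.0005] rows>= 1.0
t 10.35 [525.6 -50.   81. ] [ 1.7997e+02 -1.0000e-01  3.1800e+00] F [0.04 0.15 0.69] M [-0.017  0.04  -0.004] w 85.5
```

View pics/at2.png

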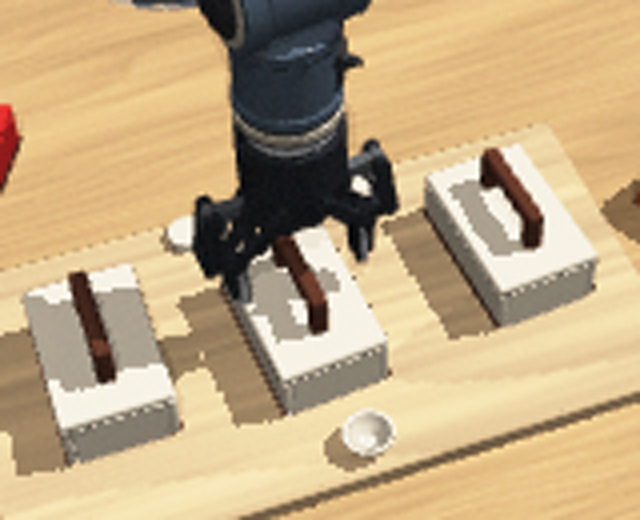

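The fingers straddle handle M.

{"name": "play_rows", "arguments": {"targets": [{"linear": [0,0,0.003],"delta_rot": [0,0,0],"hand": 0.4},{"linear": [0,0,0.003],"delta_rot": [0,0,0],"hand": 0.7},{"linear": [0,0,0.003],"delta_rot": [0,0,0],"hand": 1},{"linear": [0,0,0.003],"delta_rot": [0,0,0],"hand": 1},{"linear": [0,0,0.003],"delta_rot": [0,0,0],"hand": 1},{"linear": [0,0,0.003],"delta_rot": [0,0,0],"hand": 1},{"linear": [0,0,0.003],"delta_rot": [0,0,0],"hand": 1},{"linear": [0,0,0.003],"delta_rot": [0,0,0],"hand": 1}], "squeeze": 60}}

```text
clock: 11.15
ee_pos: [525.6, -50.3, 80.1]
orientation: [3.141, -0.002, 0.055]
wrist_force: [-0.0, -1.0, 1.1]
width: 12.8
```

{"name": "play_rows", "arguments": {"targets": [{"linear": [0,0,-0.01],"delta_rot": [0,0,0],"hand": 1},{"linear": [0,0,-0.025],"delta_rot": [0,0,0],"hand": 1},{"linear": [0,0,-0.045],"delta_rot": [0,0,0],"hand": 1},{"linear": [0,0,-0.07],"delta_rot": [0,0,0],"hand": 1},{"linear": [0,0,-0.095],"delta_rot": [0,0,0],"hand": 1},{"linear": [0,0,-0.115],"delta_rot": [0,0,0],"hand": 1},{"linear": [0,0,-0.13],"delta_rot": [0,0,0],"hand": 1},{"linear": [0,0,-0.133],"delta_rot": [0,0,0],"hand": 1},{"linear": [0,0,-0.133],"delta_rot": [0,0,0],"hand": 1},{"linear": [0,0,-0.133],"delta_rot": [0,0,0],"hand": 1},{"linear": [0,0,-0.133],"delta_rot": [0,0,0],"hand": 1}]}}

```text
clock: 12.25
ee_pos: [525.3, -50.3, 119.7]
orientation: [3.141, -0.001, 0.055]
wrist_force: [-0.8, 1.1, -4.5]
width: 13.4
```

```bash
python3 weigh.py pics/lift2.png; python3 plan.py 525,-50,80,3.2
```

```text
[ 1.580e-01  7.700e-02 -3.845e+00  1.100e-02  2.000e-03  1.000e-03] [0.37 0.4  0.4  0.02 0.02 0.02] kg 0.392 12.818608108337932 [ 0.000e+00 -4.198e+01 -1.910e+00 -1.979e+01  1.000e-02 -0.000e+00
 -0.000e+00]
lin [-0.002, -0.0011, 0.1336] rot [0.0011, -0.0022, -0.0006] rows>= 1.0
t 12.95 [525.6 -50.3 120.1] [ 1.7995e+02 -1.0000e-01  3.1700e+00] F [ 1.01 -0.17 -3.89] M [-0.004  0.006 -0.004] w 12.8
```

View pics/lift2.png

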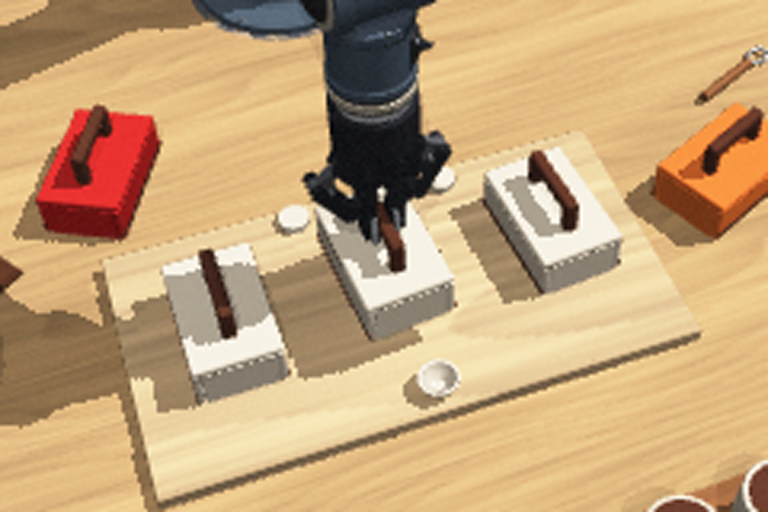

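Cover M weighs 0.39 kg, also normal. Setting it back.

{"name": "play_rows", "arguments": {"targets": [{"linear": [0,0,0.02],"delta_rot": [0,0,0],"hand": 1},{"linear": [0,0,0.045],"delta_rot": [0,0,0],"hand": 1},{"linear": [0,0,0.07],"delta_rot": [0,0,0],"hand": 1},{"linear": [0,0,0.09],"delta_rot": [0,0,0],"hand": 1},{"linear": [0,0,0.105],"delta_rot": [0,0,0],"hand": 1},{"linear": [0,0,0.114],"delta_rot": [0,0,0],"hand": 1},{"linear": [0,0,0.12],"delta_rot": [0,0,0],"hand": 1},{"linear": [0,0,0.124],"delta_rot": [0,0,0],"hand": 1},{"linear": [0,0,0.127],"delta_rot": [0,0,0],"hand": 1},{"linear": [0,0,0.13],"delta_rot": [0,0,0],"hand": 1},{"linear": [0,0,0.132],"delta_rot": [0,0,0],"hand": 1},{"linear": [0,0,0.133],"delta_rot": [0,0,0],"hand": 1}]}}

```text
clock: 14.15
ee_pos: [525.7, -50.3, 80.2]
orientation: [3.141, -0.002, 0.055]
wrist_force: [-0.1, -0.7, -1.3]
width: 13.0
```

{"name": "play_rows", "arguments": {"targets": [{"linear": [0,0,0.001],"delta_rot": [0,0,0],"hand": 1},{"linear": [0,0,0.002],"delta_rot": [0,0,0],"hand": 1},{"linear": [0,0,0.0025],"delta_rot": [0,0,0],"hand": 1},{"linear": [0,0,0.0025],"delta_rot": [0,0,0],"hand": 1}]}}

```text
clock: 14.55
ee_pos: [525.7, -50.4, 80.1]
orientation: [3.14, -0.002, 0.055]
wrist_force: [-3.0, 0.4, 6.1]
width: 12.9
```

```bash
python3 plan.py 525,-50,80,3.2
```

```text
lin [-0.0022, -0.0015, 0.0004] rot [0.0016, -0.0025, -0.0008] rows>= 1.0
t 14.55 [525.7 -50.4  80.1] [ 1.7993e+02 -1.1000e-01  3.1600e+00] F [-3.02  0.44  6.05] M [0.012 0.729 0.021] w 12.9
```

It's on the board with 6 N of contact. Opening and rising.

{"name": "play_rows", "arguments": {"targets": [{"linear": [0,0,0],"delta_rot": [0,0,0],"hand": 0.7},{"linear": [0,0,0],"delta_rot": [0,0,0],"hand": 0.5},{"linear": [0,0,0],"delta_rot": [0,0,0],"hand": 0.2},{"linear": [0,0,0],"delta_rot": [0,0,0],"hand": 0},{"linear": [0,0,0],"delta_rot": [0,0,0],"hand": 0},{"linear": [0,0,0],"delta_rot": [0,0,0],"hand": 0},{"linear": [0,0,-0.1],"delta_rot": [0,0,0],"hand": 0},{"linear": [0,0,-0.2],"delta_rot": [0,0,0],"hand": 0},{"linear": [0,0,-0.3],"delta_rot": [0,0,0],"hand": 0},{"linear": [0,0,-0.33],"delta_rot": [0,0,0],"hand": 0}]}}

```text
clock: 15.55
ee_pos: [527.4, -50.3, 182.2]
orientation: [3.14, -0.008, 0.055]
wrist_force: [1.5, 0.2, 0.1]
width: 85.6
```

```bash
python3 plan.py 510,127.5,180,3.3
```

```text
lin [-0.0252, -0.5949, 0.006] rot [0.0025, -0.0099, -0.0031] rows>= 4.0
t 15.55 [527.4 -50.3 182.2] [179.89  -0.45   3.16] F [1.49 0.16 0.07] M [-0.044 -0.035 -0.025] w 85.6
```

{"name": "play_rows", "arguments": {"targets": [{"linear": [-0.026,-0.595,0.006],"delta_rot": [0.002,-0.01,-0.003],"hand": 0},{"linear": [-0.026,-0.595,0.006],"delta_rot": [0.002,-0.01,-0.003],"hand": 0},{"linear": [-0.026,-0.595,0.006],"delta_rot": [0.002,-0.01,-0.003],"hand": 0},{"linear": [-0.026,-0.595,0.006],"delta_rot": [0.002,-0.01,-0.003],"hand": 0},{"linear": [-0.026,-0.595,0.006],"delta_rot": [0.002,-0.01,-0.003],"hand": 0},{"linear": [-0.026,-0.595,0.006],"delta_rot": [0.002,-0.01,-0.003],"hand": 0},{"linear": [-0.026,-0.595,0.006],"delta_rot": [0.002,-0.01,-0.003],"hand": 0}]}}

```text
clock: 16.25
ee_pos: [509.7, 125.8, 179.4]
orientation: [3.14, 0.001, 0.055]
wrist_force: [1.0, -0.5, -0.2]
width: 85.1
```

```bash
cat > chk.py <<'E'
from h import *
import sys
I=r.snapshot("scene")[:,:,::-1];T=r.snapshot("top")[:,:,::-1]
a=cv2.resize(I[150:280,215:375],None,fx=2.5,fy=2.5,interpolation=cv2.INTER_CUBIC);b=cv2.resize(T[130:260,260:420],None,fx=2.5,fy=2.5,interpolation=cv2.INTER_CUBIC)
cv2.imwrite(sys.argv[1],np.hstack([a,b]))
S0=cv2.imread("pics/scene0.png").astype(int);S=I.astype(int);T0=cv2.imread("pics/top0.png").astype(int);T=T.astype(int)
def face(J,thr,x0,x1,y0,y1):
    m=np.zeros(J.shape[:2],np.uint8);m[y0:y1,x0:x1]=((J.min(2)>thr)&(J.max(2)-J.min(2)<40))[y0:y1,x0:x1]
    n,l,st,c=cv2.connectedComponentsWithStats(m); i=1+np.argmax(st[1:,4]); ys,xs=np.nonzero(l==i)
    return cv2.approxPolyN(cv2.convexHull(np.c_[xs,ys].astype(np.float32)),4).reshape(-1,2).astype(float).round(1).tolist()
for nm,b in(("R",(228,275,205,275)),("M",(276,325,200,255))):
    for J in(S0,S): print(nm,'scene',face(J,195,*b))
for nm,b in(("R",(380,425,155,222)),("M",(325,366,155,222))):
    for J in(T0,T): print(nm,'top',face(J,105,*b))
E
python3 chk.py pics/c.png; python3 plan.py 510,127.5,80,3.3
```

```text
R scene [[240.0, 256.4], [230.4, 222.9], [256.8, 215.4], [268.3, 247.9]]
R scene [[239.9, 256.8], [233.5, 234.1], [261.5, 229.8], [268.4, 248.0]]
M scene [[295.6, 244.2], [279.9, 212.7], [304.0, 204.7], [321.4, 234.3]]
M scene [[295.6, 244.3], [286.2, 225.4], [310.0, 215.0], [321.2, 234.7]]
R top [[417.1, 214.0], [387.0, 214.0], [387.0, 169.0], [416.0, 169.0]]
R top [[417.0, 197.1], [387.0, 192.9], [387.0, 167.3], [417.0, 169.0]]
M top [[362.1, 208.2], [332.2, 210.3], [329.1, 164.2], [358.8, 162.3]]
M top [[331.0, 193.3], [328.9, 163.0], [359.5, 163.0], [361.2, 188.8]]
lin [0.0008, -0.0064, 0.3321] rot [0.0015, 0.0008, -0.0039] rows>= 2.0
t 16.35 [509.9 125.7 179.6] [1.7993e+02 4.0000e-02 3.1200e+00] F [ 0.73 -0.44 -0.19] M [0.004 0.038 0.02 ] w 85.6
```

View pics/c.png

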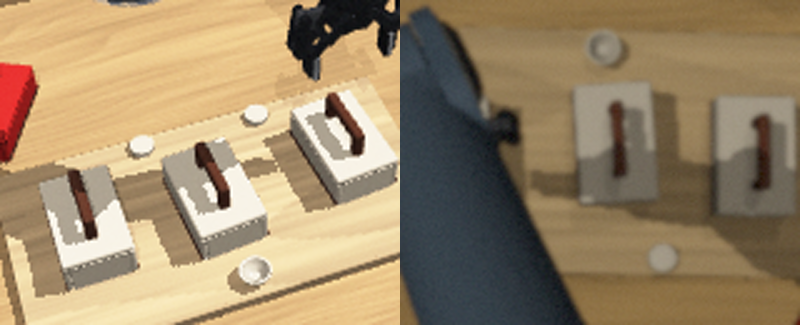

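R and M both stand upright, and their unshaded corners are within 0.5 px of the start. Now cover L.

{"name": "play_rows", "arguments": {"targets": [{"linear": [0,-0.006,0.1],"delta_rot": [0.001,0,-0.004],"hand": 0},{"linear": [0,-0.006,0.2],"delta_rot": [0.001,0,-0.004],"hand": 0},{"linear": [0,-0.006,0.27],"delta_rot": [0.001,0,-0.004],"hand": 0},{"linear": [0,-0.006,0.31],"delta_rot": [0.001,0,-0.004],"hand": 0},{"linear": [0,-0.006,0.33],"delta_rot": [0.001,0,-0.004],"hand": 0},{"linear": [0,-0.006,0.332],"delta_rot": [0.001,0,-0.004],"hand": 0},{"linear": [0,-0.006,0.332],"delta_rot": [0.001,0,-0.004],"hand": 0},{"linear": [0,-0.006,0.332],"delta_rot": [0.001,0,-0.004],"hand": 0}]}}

```text
clock: 17.15
ee_pos: [510.6, 127.5, 81.0]
orientation: [3.142, -0.001, 0.058]
wrist_force: [1.0, -0.4, -0.0]
width: 85.3
```

```bash
python3 - <<'E'
from h import *
I=r.snapshot("scene")[:,:,::-1]
cv2.imwrite("pics/at3.png",cv2.resize(I[140:270,265:425],None,fx=4,fy=4,interpolation=cv2.INTER_CUBIC))
E
python3 plan.py 510,127.5,80,3.3
```

```text
lin [-0.0015, 0.0, 0.0032] rot [0.0001, -0.0015, -0.0001] rows>= 1.0
t 17.2 [510.4 127.5  81. ] [ 1.7999e+02 -7.0000e-02  3.3000e+00] F [ 0.6  -0.07  0.05] M [-0.039  0.06  -0.027] w 85.3
```

View pics/at3.png

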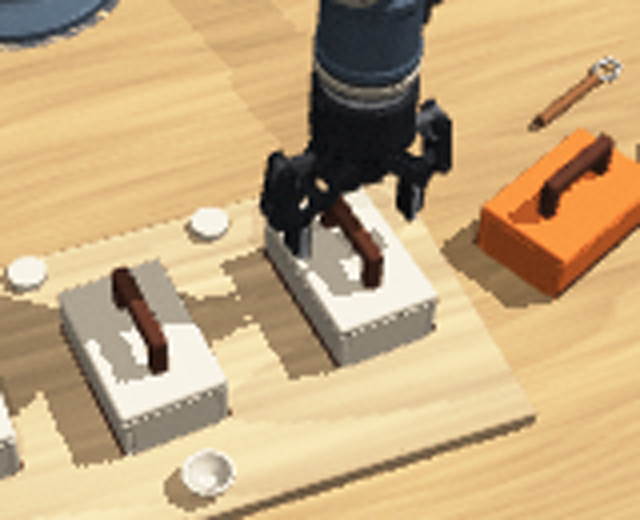

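The fingers straddle handle L.

{"name": "play_rows", "arguments": {"targets": [{"linear": [0,0,0.003],"delta_rot": [0,0,0],"hand": 0.4},{"linear": [0,0,0.003],"delta_rot": [0,0,0],"hand": 0.7},{"linear": [0,0,0.003],"delta_rot": [0,0,0],"hand": 1},{"linear": [0,0,0.003],"delta_rot": [0,0,0],"hand": 1},{"linear": [0,0,0.003],"delta_rot": [0,0,0],"hand": 1},{"linear": [0,0,0.003],"delta_rot": [0,0,0],"hand": 1},{"linear": [0,0,0.003],"delta_rot": [0,0,0],"hand": 1},{"linear": [0,0,0.003],"delta_rot": [0,0,0],"hand": 1}], "squeeze": 70}}

```text
clock: 18.0
ee_pos: [510.5, 127.4, 80.2]
orientation: [3.141, -0.001, 0.058]
wrist_force: [-1.0, -1.1, 3.9]
width: 12.7
```

{"name": "play_rows", "arguments": {"targets": [{"linear": [0,0,-0.01],"delta_rot": [0,0,0],"hand": 1},{"linear": [0,0,-0.025],"delta_rot": [0,0,0],"hand": 1},{"linear": [0,0,-0.045],"delta_rot": [0,0,0],"hand": 1},{"linear": [0,0,-0.07],"delta_rot": [0,0,0],"hand": 1},{"linear": [0,0,-0.095],"delta_rot": [0,0,0],"hand": 1},{"linear": [0,0,-0.115],"delta_rot": [0,0,0],"hand": 1},{"linear": [0,0,-0.13],"delta_rot": [0,0,0],"hand": 1},{"linear": [0,0,-0.133],"delta_rot": [0,0,0],"hand": 1},{"linear": [0,0,-0.133],"delta_rot": [0,0,0],"hand": 1},{"linear": [0,0,-0.133],"delta_rot": [0,0,0],"hand": 1},{"linear": [0,0,-0.133],"delta_rot": [0,0,0],"hand": 1}]}}

```text
clock: 19.1
ee_pos: [510.2, 127.3, 119.8]
orientation: [3.141, -0.001, 0.058]
wrist_force: [0.1, 0.2, -6.2]
width: 12.9
```

```bash
python3 weigh.py pics/lift3.png; python3 plan.py 510,127.5,220,3.3
```

```text
[ 8.600e-02  3.300e-02 -6.214e+00  6.000e-03 -1.200e-02  3.000e-03] [0.57 0.42 0.53 0.03 0.03 0.03] kg 0.633 12.897371527614306 [-0.000e+00 -4.310e+01 -2.780e+00 -2.064e+01  1.000e-02  0.000e+00
  0.000e+00]
lin [-0.0011, -0.0003, -0.3328] rot [0.0005, -0.0017, -0.0] rows>= 2.0
t 19.8 [510.5 127.4 120.2] [ 1.7998e+02 -8.0000e-02  3.3000e+00] F [-0.03 -0.35 -6.45] M [ 0.016 -0.041  0.025] w 12.9
```

View pics/lift3.png

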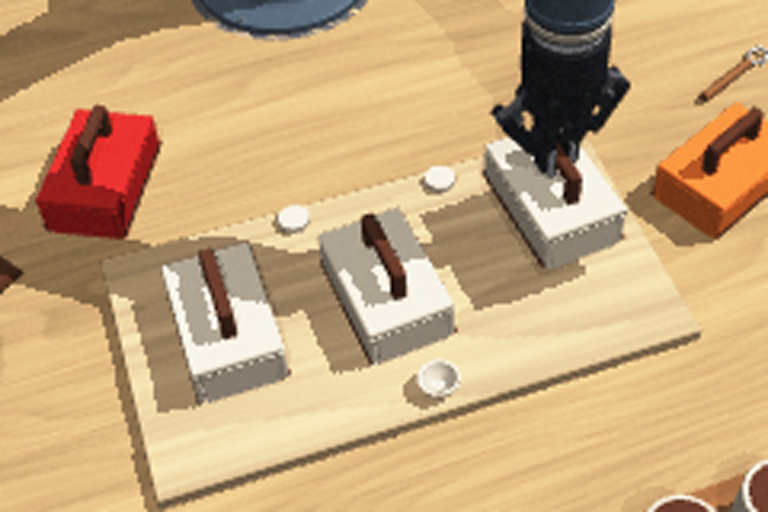

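Cover L weighs 0.63 kg, so it's the heavy one. Lifting it another 110 mm smoothly, for about 150 mm of rim clearance.

{"name": "play_rows", "arguments": {"targets": [{"linear": [0,0,-0.01],"delta_rot": [0,0,0],"hand": 1},{"linear": [0,0,-0.035],"delta_rot": [0,0,0],"hand": 1},{"linear": [0,0,-0.075],"delta_rot": [0,0,0],"hand": 1},{"linear": [0,0,-0.12],"delta_rot": [0,0,0],"hand": 1},{"linear": [0,0,-0.17],"delta_rot": [0,0,0],"hand": 1},{"linear": [0,0,-0.22],"delta_rot": [0,0,0],"hand": 1},{"linear": [0,0,-0.27],"delta_rot": [0,0,0],"hand": 1},{"linear": [0,0,-0.31],"delta_rot": [0,0,0],"hand": 1},{"linear": [0,0,-0.34],"delta_rot": [0,0,0],"hand": 1},{"linear": [0,0,-0.36],"delta_rot": [0,0,0],"hand": 1},{"linear": [0,0,-0.367],"delta_rot": [0,0,0],"hand": 1},{"linear": [0,0,-0.367],"delta_rot": [0,0,0],"hand": 1}]}}

```text
clock: 21.0
ee_pos: [510.2, 127.3, 230.2]
orientation: [3.141, -0.001, 0.058]
wrist_force: [0.2, 0.6, -6.6]
width: 12.9
```

{"name": "play_rows", "arguments": {"targets": [{"linear": [0,0,0],"delta_rot": [0,0,0],"hand": 1},{"linear": [0,0,0],"delta_rot": [0,0,0],"hand": 1},{"linear": [0,0,0],"delta_rot": [0,0,0],"hand": 1},{"linear": [0,0,0],"delta_rot": [0,0,0],"hand": 1},{"linear": [0,0,0],"delta_rot": [0,0,0],"hand": 1}]}}

```text
clock: 21.5
ee_pos: [510.2, 127.3, 230.1]
orientation: [3.141, -0.001, 0.057]
wrist_force: [-0.4, 0.4, -6.7]
width: 12.5
```

```bash
python3 weigh.py pics/final.png; python3 chk.py pics/fin2.png;python3 plan.py 510,127.5,230,3.3; python3 -c "
from bench import r;print(abs(r.state()['joint_vel']).max())"
```

```text
[-9.100e-02  1.800e-02 -6.137e+00  6.000e-03  1.000e-03 -1.700e-02] [0.4  0.59 0.5  0.03 0.04 0.02] kg 0.626 12.776370081642101 [ 0.000e+00 -3.927e+01 -2.100e+00 -2.493e+01  1.000e-02  0.000e+00
 -0.000e+00]
R scene [[240.0, 256.4], [230.4, 222.9], [256.8, 215.4], [268.3, 247.9]]
R scene [[240.2, 256.5], [234.9, 240.6], [260.5, 227.1], [268.4, 248.1]]
M scene [[295.6, 244.2], [279.9, 212.7], [304.0, 204.7], [321.4, 234.3]]
M scene [[295.6, 244.3], [286.0, 225.0], [304.3, 215.3], [323.0, 234.0]]
R top [[417.1, 214.0], [387.0, 214.0], [387.0, 169.0], [416.0, 169.0]]
R top [[417.0, 190.0], [387.0, 197.5], [387.0, 168.0], [417.0, 168.0]]
M top [[362.1, 208.2], [332.2, 210.3], [329.1, 164.2], [358.8, 162.3]]
M top [[336.5, 195.9], [327.9, 164.2], [359.4, 161.9], [361.3, 189.7]]
lin [-0.0007, -0.0006, 0.0007] rot [0.0006, -0.0014, -0.0001] rows>= 1.0
t 22.3 [510.2 127.3 230.2] [ 1.7997e+02 -6.0000e-02  3.2900e+00] F [ 0.98 -0.89 -6.82] M [0.011 0.033 0.059] w 12.9
0.0015053232502523586
```

View pics/final.png

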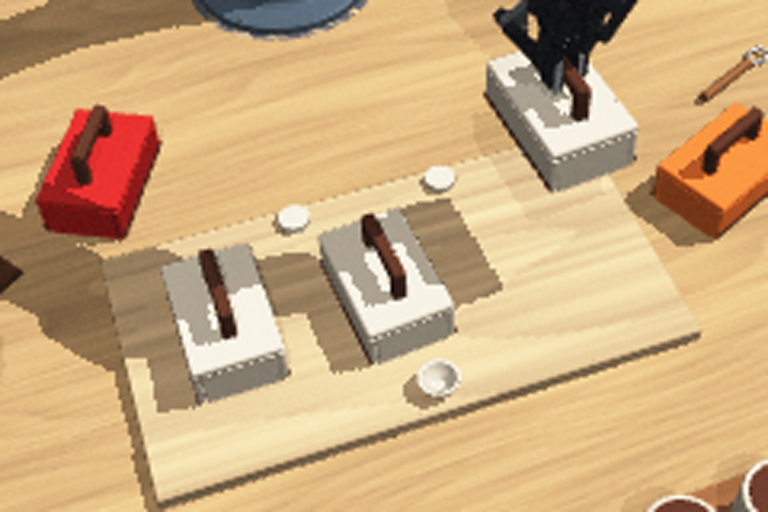

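View pics/fin2.png

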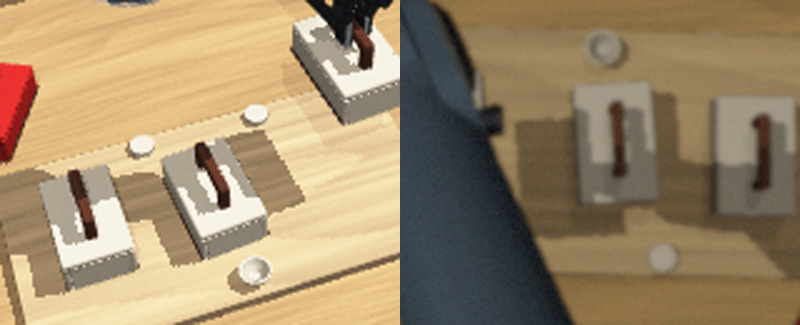

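Run:
```python
from h import *
c,s=np.cos(.057),np.sin(.057)
for z in(218,168):
  for i,j in((1,1),(1,-1),(-1,-1),(-1,1)):
    print(z,((proj('scene',(509+c*65*i-s*42.5*j,127.4+s*65*i+c*42.5*j,z))+.5-(180,140))*3.2).round(0))
```

```text
218 [640. 123.]
218 [552. 154.]
218 [485.  58.]
218 [568.  31.]
168 [634. 162.]
168 [549. 193.]
168 [484.  97.]
168 [565.  71.]
```

The held cover's corners are within 2 px of a level model, the same as the scene camera's known bias, so any tilt is about 1° at most. It's still, and the clock is at 22.3 s. Handing in.

```bash
python3 -c "
from bench import r;print(r.sign_off())"
```

```text
the job is handed in; nothing more can be done
None
```

I found the heavy cover and handed the job in at about 22 s of the 54 s limit, while still holding it. It is the left one on the board (+y side), and it weighs about 0.63 kg. The right and middle covers read about 0.36 and 0.39 kg.

- **Held cover:** the arm was still, with the cover gripped by its handle at 70 N. The rim is about 15 cm above the board by the arm's own position. It looks level within about 1°, judged from the scene camera only.
- **Covers set back:** the right and middle covers stand upright. Their corners that weren't hidden or in shadow are within about 0.5 px (1–2 mm) of where they started. The corners in the gripper's and arm's shadow could not be compared. The last recorded wrist-force reading before I let go was 5–6 N.
- **Bystanders:** I checked these by eye only. The two clay discs and the pinch dish look undisturbed in the last pictures, as do the loop tool and the red and orange lookalike covers. The mug, bowl and jar were outside those crops, and only a corner of the rib showed. The arm did not work near any of them.
- **Check that disagreed:** heights measured from the two cameras came out 7–10 mm low on the board and cover tops alike. The scene camera also read about 6 mm long in x compared with the arm's own position. I therefore used the top camera for positions and took heights relative to the board, which matched the text.

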